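# Latch the sprung retaining bar over the flute foot joint

## Task

The wooden two-bay jig holds a flute foot joint in one bay and a brass mandrel in the other. Take the sprung bar by its upright knob, lift it, wind it round against its spring until it lies across the bay with the foot joint, and lower it fully down behind the low lip of that side's keeper so that it stays latched when you let go. Leave the foot joint and the mandrel lying in their bays.

Things in the scene. Friction and masses are not known exactly. Their poses are not given: they have to be found in the camera images.
- jig: Fixed wooden base 170 x 360 x 12 mm (x, y, z), pose varies. Origin: centre of its underside; at yaw 0 x points away from the robot, y to its left, z up. At the origin a steel post 111 mm high carries the sprung bar. Bays: two troughs along x, 40 mm wide between rails 10 mm high, centred at y = +70 and -70 mm. At each y end stands a steel keeper.
- keeper_left (a point): Middle of the slot of the keeper at the jig's +y end (jig x +9, y +159, z 65 mm). The keeper is an upright fork 16 mm deep in y: low lip at jig x -18 to -6 mm, top z 65; slot x -6 to +24; high stop x +24 to +36, top z 92. The bar is lowered into the slot from above; its spring then holds it against the lip.
- keeper_right (a point): The same point of the mirrored, otherwise equal keeper at the jig's -y end (jig x +9, y -159, z 65 mm): low lip again on the -x side, high stop on the +x side.
- knob_grip (a point): Grip point on the bar's dark wooden knob: upright, round, 22 mm thick, spins freely so the fingers need not turn with the bar. On the knob's axis, 17 mm below its top, 40 mm above the bar's top face, 115 mm from the post axis, z 100 mm when the bar is down. The steel bar is level, 12 mm wide, 10 thick, reaches 173 mm from the post; underside at z 50 mm when down.
- bar_turn (a joint): Turn of the bar about the post, rad. 0: points along jig -x, held there by the spring; +1.57 along jig +y, -1.57 along jig -y. Turn t puts the knob at jig x = -115 cos t, y = +115 sin t mm. The spring pulls back to 0 with 0.3 N m/rad, about 4 N at the knob when latched. In a keeper: 1.57 (or -1.57) against the lip, up to 1.68 at the stop.
- bar_lift (a joint): Height of the bar above its lowest position, m: 0 down (at rest, and when latched), 0.030 top of travel. Weight and a light spring press it down with 3 to 4 N. Above 0.015 it clears the keeper's low lip; at 0.018 to 0.028 it clears the lip and still meets the high stop.
- foot_centre (a point): Centre of the tube of the flute foot joint, which is silver, 133 mm long, 20 mm thick, gilt keys on it, lying loose along x in one bay (which one varies: see the sign of its y in the jig). The down bar passes over it without touching.
- mandrel_centre (a point): Centre of the brass mandrel, a plain stepped rod 101 mm long, 17 mm thick, lying loose in the other bay.
Things that resemble listed ones, but are neither listed nor needed, are in the scene too. Leave any purple or turquoise look-alike of the part that bears foot_centre alone.

How it is judged:
At the end, for the whole second after the job is handed in: The bar rests in the keeper on the foot joint's side (turn between 1.40 and 1.80 rad toward that side, within 8 mm of its lowest position, at rest); the foot joint and the mandrel lie in their bays within 30 mm of where they were (((value of joint bar_turn between 1.4 and 1.8 rad and y of foot_centre in the frame of jig between 0.045 and 0.095 m) or (value of joint bar_turn between -1.8 and -1.4 rad and y of foot_centre in the frame of jig between -0.095 and -0.045 m)) and value of joint bar_lift below 0.008 m and velocity of joint bar_turn between -0.1 and 0.1 rad/s and z of each of foot_centre, mandrel_centre in the frame of jig below 0.035 m and distance of each of foot_centre, mandrel_centre from where it was at the start of the episode below 0.03 m); the robot touches nothing.
It also fails if it takes over 35 s, if anything falls off the work surface, if the arm or the gripper's body presses on something with over 40 N, if the wrist force passes 120 N, or if a joint passes its speed limit or range.

## Robot

A 6-joint arm with a two-finger parallel gripper is mounted at the origin on the work surface; the furniture and walls round the work are solid. World frame = base frame: x ahead of the robot, y to its left, z up, the work surface at z = 0. Lengths are in m, angles in rad, forces in N, time in s.
With the tool pointing down it reaches from about 0.35 to 0.975 m from the base axis. Payload 4.9 kg.
Tool frame: the origin (TCP) lies midway between the tips of the shut fingers; the grasp point (between the pads) lies 19 mm behind it; z points along the fingers, y is the direction in which the jaws open and shut (so a half turn about z gives the same grasp; the last joint's range is limited). The gripper opens to 85 mm and grips with 20 to 120 N. Pads are 22 mm wide; open, the fingers measure 114 mm over their backs; the gripper's body (76 mm by 85 mm) begins 54 mm behind the grasp point. The pads swing forward as they close: fully open they stand 13 mm farther back than shut.
Start: joints at [-1.384, 0.053, 1.613, -0, 1.476, -0.119], TCP at [0.188, -0.596, 0.21] pointing down, gripper open.
Joint ranges: [-3.01, 3.01], [-1.01, 2.22], [0.06, 2.58], [-1.02, 4.17], [0.09, 2.62], [-3.14, 3.14]. Speed limits (rad/s): [2.57, 2.57, 3.14, 3.14, 3.14, 3.14].

## Interface

Orientations are given as a rotation vector (axis times angle).
In Python, from station import ctrl gives the robot as it stands.
- The arm moves only by the tool play_rows, never from a script. Its argument "motion" is a list that holds one entry, the list of rows, each a list of 7 numbers: the closure, from -1 (fully open) to 1 (shut), then the shift along the tool's x, y, z in cm, then the turn, a rotation vector about the tool's x, y, z in degrees. A call has 1 to 20 rows; each row is the pose to reach, as a shift and turn from the pose measured when the call began, along the tool's axes at that moment; what a row does not reach only later rows make up. A row lasts 1/8 s, in which the tool goes at most 62.5 mm and 10.7 degrees, less where a joint would pass 70% of its speed; a pose out of reach is approached as far as the arm can. A call with a gripper value outside its range is refused whole. The fingers move at their own pace and stop on an object; "newtons" is the grip in N (left out, the last holds). Time passes only in rows, so rows that repeat a pose let the fingers close. It gives the time, the measured TCP pose, the force and the opening at its end, in the units of the state.
- ctrl.get_obs(): the state, without advancing time (a new reading comes with each control period).
- ctrl.get_image(name): name is "side" or "top"; returns a dict with "color" (384x512x3 uint8, red, green, blue), "mtx" (3x3 intrinsics, pixels), "D" ([k1, k2, p1, p2, k3] as OpenCV has them; the pictures are not rectified), "T" (4x4, takes a point from camera to world coordinates). Camera axes: x right, y up, looking along -z (the intrinsics and any distortion apply to the point x, -y, -z); pixel columns grow to the right and rows downward; lengths in m; the calibration is good to about 2 mm. A picture is of the moment at which its call begins. There is no depth.
- ctrl.finish_job(): hands the job in, once; it reports no verdict.
The state is a dict: "t": time; "q": joint angles; "dq": joint speeds; "effort": joint torques, N m; "tool_pos": TCP position; "tool_rot": TCP orientation; "contact_force": force on the tool from outside, world axes, zero at the start; "wrist_torque": the same for the moment, N m; "opening": finger opening in m.
Only numpy, scipy, OpenCV 4.12 (cv2) and the standard library are available. Lean on these libraries where they do the work, as an engineer would, in place of code of your own. Each camera call takes 0.05 s, during which the arm holds its last target.

## Working session

There is one attempt and no reset: what is moved stays moved. The work goes in short steps, Python scripts to look and compute and a tool call to move; the robot and the scene stay as the last step left them, time stands still between calls to the robot, and variables do not carry over. Pictures are saved under pics/ and viewed, and the job is handed in when it is done.

Besides the shell and the picture viewer there is one more tool, called after "Call:" by a JSON object that holds its "fn" and its "kwargs", one argument or row to a line. play_rows: Moves the arm, as the interface text tells. Its arguments: {"type":"object","properties":{"motion":{"type":"array"},"newtons":{"type":"number"}},"required":["motion"]}

```bash
mkdir -p pics; python3 - <<'E'
from station import ctrl
import cv2,pickle
o=ctrl.get_obs();print(o)
for n in("side","top"):
    im=ctrl.get_image(n);pickle.dump(im,open(n+"0.pkl","wb"));cv2.imwrite(f"pics/{n}0.png",im["color"][:,:,::-1]);print(n,im["mtx"],im["D"],im["T"])
E
```

```text
{'t': 0.0, 'q': array([-1.38400332e+00,  5.33171846e-02,  1.61431703e+00, -8.34659963e-07,
        1.47598438e+00, -1.19023806e-01]), 'dq': array([-1.14086078e-03, -1.52107954e-03,  2.55654642e-03, -3.25000561e-04,
        6.61431274e-05,  2.42840455e-03]), 'effort': array([ 1.40516637e-03, -3.93681800e+01, -3.70174098e+01, -1.09809398e-04,
        7.11614237e-03,  8.04695020e-06]), 'tool_pos': array([ 0.18803047, -0.59534066,  0.2085739 ]), 'tool_rot': array([-3.10293625e+00, -4.78197890e-01,  1.09045891e-04]), 'contact_force': array([-0.01077638, -0.86107799,  0.51157953]), 'wrist_torque': array([-0.02698308, -0.02335549,  0.02337367]), 'opening': 0.08536166251181851}
side [[355.53296734   0.         254.51479256]
 [  0.         355.53296734 192.45294275]
 [  0.           0.           1.        ]] [-0.00296817  0.          0.          0.          0.        ] [[-0.83266873  0.35611511 -0.42408115  0.10483378]
 [-0.55367796 -0.54944519  0.62574012  0.50615749]
 [-0.01017384  0.75583861  0.65467892  0.64454408]
 [ 0.          0.          0.          1.        ]]
top [[497.40218579   0.         257.81402626]
 [  0.         497.40218579 193.27175069]
 [  0.           0.           1.        ]] [-0.03686862  0.          0.          0.          0.        ] [[ 0.02108325  0.97764942 -0.20918201  0.12757811]
 [-0.99977133  0.01986825 -0.00790818 -0.02385515]
 [-0.00357534  0.20930091  0.97784475  1.59705228]
 [ 0.          0.          0.          1.        ]]
```

View pics/side0.png

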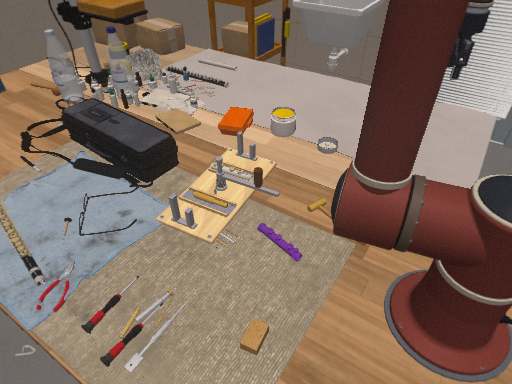

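View pics/top0.png

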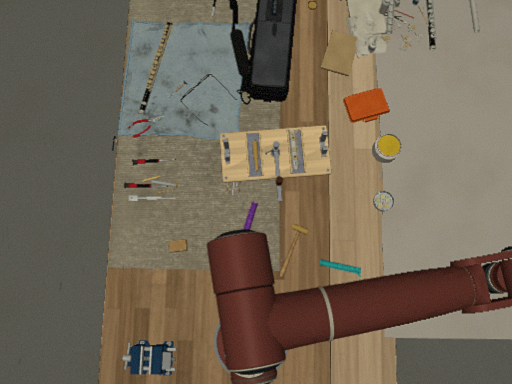

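The side view shows the jig near (218,193), with the knob at about (258,175). In the top view the jig is near (275,153), with the bar pointing down toward the robot and the knob at about (279,182). A purple look-alike is at top (251,215) and a turquoise one at (340,267). I'll take close crops next.

```bash
python3 - <<'E'
import pickle,cv2
a=pickle.load(open("top0.pkl","rb"))["color"][115:215,210:345,::-1]
cv2.imwrite("pics/ct.png",cv2.resize(a,None,fx=5.9,fy=5.9,interpolation=cv2.INTER_CUBIC))
a=pickle.load(open("side0.pkl","rb"))["color"][125:245,150:310,::-1]
cv2.imwrite("pics/cs.png",cv2.resize(a,None,fx=5,fy=5,interpolation=cv2.INTER_CUBIC))
E
```

```text
(no output)
```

View pics/ct.png

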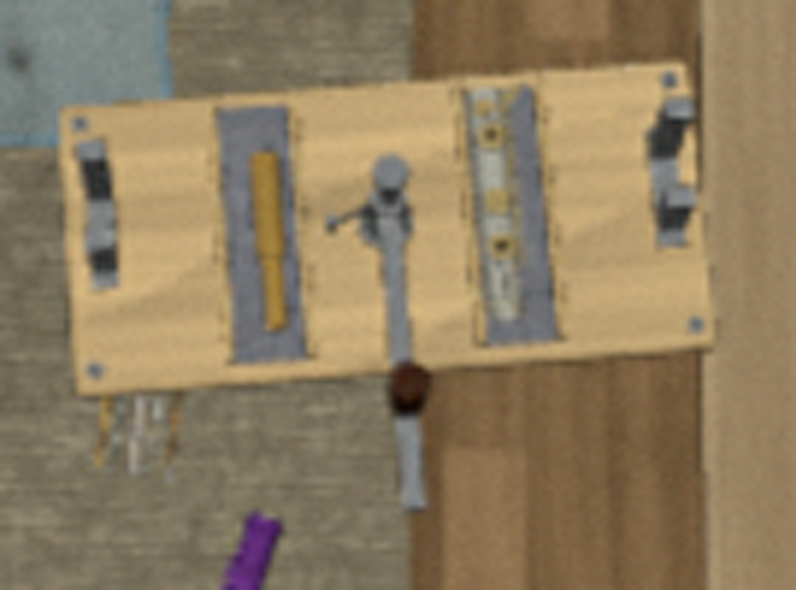

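View pics/cs.png

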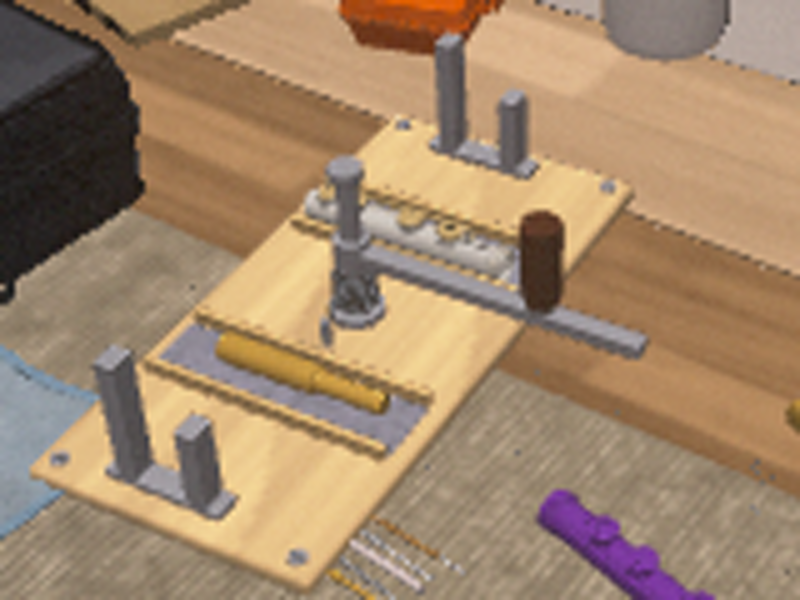

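The silver foot joint with gilt keys (top crop 500,205) lies in the right (-y) bay, and the brass mandrel (267,240) is in the left. The knob is the brown cylinder on the bar: top crop (410,388), side crop (542,260).

What could be confused, by full-image top pixel:
- **Foot joint:** the silver one at (294,150), against the purple at (251,215), the turquoise at (340,267) and the black-and-wood pieces at (157,67). The silver one is right.
- **Knob:** the brown one at (279,181), against the bare post head at (276,144).

The target is the right keeper, at a turn of about -1.57.

```bash
cat > h.py <<'E'
import pickle,cv2,numpy as np
def ray(im,uv):
    p=cv2.undistortPoints(np.array([[uv]],float),im["mtx"],np.array(im["D"]))[0,0]
    T=im["T"];d=T[:3,:3]@np.array([p[0],-p[1],-1]);return T[:3,3],d
def plane(im,uv,z):
    o,d=ray(im,uv);return o+d*(z-o[2])/d[2]
def tri(a,ua,b,ub):
    o1,d1=ray(a,ua);o2,d2=ray(b,ub)
    s=np.linalg.lstsq(np.c_[d1,-d2],o2-o1,rcond=None)[0]
    p,q=o1+s[0]*d1,o2+s[1]*d2;return (p+q)/2,np.linalg.norm(p-q)
def proj(im,P):
    T=im["T"];c=T[:3,:3].T@(np.asarray(P)-T[:3,3]);c=np.array([c[0],-c[1],-c[2]])
    return cv2.projectPoints(c[None],np.zeros(3),np.zeros(3),im["mtx"],np.array(im["D"]))[0][0,0]
ct=lambda x,y:((x+.5)/5.9+210-.5,(y+.5)/5.9+115-.5)
cs=lambda x,y:((x+.5)/5+150-.5,(y+.5)/5+125-.5)
E
python3 - <<'E'
from h import *
np.set_printoptions(precision=4,suppress=True)
t=pickle.load(open("top0.pkl","rb"));s=pickle.load(open("side0.pkl","rb"))
C=[plane(t,ct(*p),.012) for p in[(60,107),(683,62),(713,346),(78,394)]]
S=[plane(s,cs(*p),.012) for p in[(632,186),(308,588),(32,470)]]
print(np.array(C),np.array(S))
L=[np.linalg.norm(C[i]-C[(i+1)%4])for i in range(4)];print(L)
c=np.mean(C,0);yl=(C[0]+C[3]-C[1]-C[2]);yaw=np.arctan2(-yl[0],yl[1])
xl=(C[0]+C[1]-C[2]-C[3]);print("c",c,"yaw",yaw,np.arctan2(xl[1],xl[0]))
# side pixels masks: knob by colour
for n,im,box in(("t",t,(272,170,290,192)),("s",s,(250,160,268,192))):
    hsv=cv2.cvtColor(im["color"],cv2.COLOR_RGB2HSV);m=((hsv[...,2]<110)&(hsv[...,1]>90)).astype(np.uint8)
    mm=np.zeros_like(m);x0,y0,x1,y1=box;mm[y0:y1,x0:x1]=m[y0:y1,x0:x1]
    ys,xs=np.nonzero(mm);print(n,len(xs),xs.min(),xs.max(),ys.min(),ys.max(),xs.mean(),ys.mean())
def J(x,y,z,yaw=yaw,c=c):
    return np.array([c[0]+x*np.cos(yaw)-y*np.sin(yaw),c[1]+x*np.sin(yaw)+y*np.cos(yaw),z])
print("knob pred",J(-.115,0,.117),proj(t,J(-.115,0,.117)),proj(s,J(-.115,0,.117)))
print("mid knob pred",proj(t,J(-.115,0,.0885)),proj(s,J(-.115,0,.0885)), "post",proj(t,J(0,0,.111)),proj(s,J(0,0,.111)))
print("knob tri",tri(t,ct(412,386),s,cs(543,222)),"post tri",tri(t,ct(391,172),s,cs(345,168)))
print("post seen",ct(391,172),cs(345,168),"knobtop",cs(543,222),ct(410,385))
E
```

```text
[[ 0.6714  0.1208  0.012 ]
 [ 0.7055 -0.233   0.012 ]
 [ 0.5389 -0.2484  0.012 ]
 [ 0.5042  0.1045  0.012 ]] [[ 0.5384 -0.2512  0.012 ]
 [ 0.5012  0.1051  0.012 ]
 [ 0.6669  0.12    0.012 ]]
[np.float64(0.3554258935187124), np.float64(0.16732706828682326), np.float64(0.35456589402355226), np.float64(0.16800787856122912)]
c [ 0.605 -0.064  0.012] yaw 0.09697399526664074 0.09452132415569399
t 94 275 289 177 191 280.9255319148936 182.36170212765958
s 150 254 262 168 186 257.88666666666666 176.71333333333334
knob pred [ 0.4906 -0.0751  0.117 ] [278.7891 178.8783] [256.9764 168.8176]
mid knob pred [278.4451 181.0501] [257.0405 177.9044] post [275.5937 143.6585] [217.5894 158.3325]
knob tri (array([ 0.4876, -0.0769,  0.1164]), np.float64(0.0009111515513453912)) post tri (array([ 0.6038, -0.0653,  0.1114]), np.float64(0.001848406703650809))
post seen (275.85593220338984, 143.73728813559322) (218.6, 158.2) knobtop (258.2, 169.0) (279.0762711864407, 179.83898305084745)
```

```bash
cat >> h.py <<'E'
from scipy.spatial.transform import Rotation as R
O=np.array([.604,-.065]);YAW=.096
def JW(x,y,z): return np.array([O[0]+x*np.cos(YAW)-y*np.sin(YAW),O[1]+x*np.sin(YAW)+y*np.cos(YAW),z])
def rel(P,obs): return R.from_rotvec(obs["tool_rot"]).as_matrix().T@(np.array(P)-obs["tool_pos"])*100
E
python3 - <<'E'
from h import *
from station import ctrl
o=ctrl.get_obs();print(R.from_rotvec(o["tool_rot"]).as_matrix().round(3))
P=[.488,-.0765]
print(JW(-.115,0,.1),rel(P+[.19],o),rel(P+[.079],o))
E
```

```text
[[ 0.954  0.301 -0.   ]
 [ 0.301 -0.954  0.002]
 [ 0.    -0.002 -1.   ]]
[ 0.48952951 -0.07602305  0.1       ] [ 44.22436869 -40.44585958   1.95427904] [ 44.22140071 -40.42491212  13.05425888]
```

Call:
{"fn": "play_rows", "kwargs": {
  "motion": [
    [[-1,2,-1.8,0,0,0,0],[-1,6,-5.5,0,0,0,0],[-1,10,-9.1,0,0,0,0],[-1,14,-12.8,0,0,0,0],[-1,18,-16.5,0,0,0,0],[-1,22,-20.1,0,0,0,0],[-1,26,-23.8,0,0,0,0],[-1,30,-27.4,0.5,0,0,0],[-1,34,-31.1,1,0,0,0],[-1,38,-34.8,1.5,0,0,0],[-1,41,-37.5,2,0,0,0],[-1,43.5,-39.7,2,0,0,0],[-1,44.2,-40.4,2,0,0,0],[-1,44.2,-40.4,2,0,0,0],[-1,44.2,-40.4,2,0,0,0]]
  ]
}}

```text
t: 1.98
tool_pos: [0.4875, -0.0779, 0.1894]
tool_rot: [-3.104, -0.476, 0.001]
contact_force: [0.5, -0.4, 0.1]
opening: 0.0854
```

```bash
python3 - <<'E'
from h import *
from station import ctrl
o=ctrl.get_obs()
print(o["t"],o["q"].round(2),rel([.4885,-.0765,.079],o))
im=ctrl.get_image("side")
cv2.imwrite("pics/s1.png",cv2.resize(im["color"][90:230,160:340,::-1],None,fx=4.2,fy=4.2,interpolation=cv2.INTER_CUBIC))
E
```

```text
1.975 [-0.31 -0.26  1.93  0.    1.47  0.96] [ 0.13932017 -0.08812574 11.04361269]
```

View pics/s1.png

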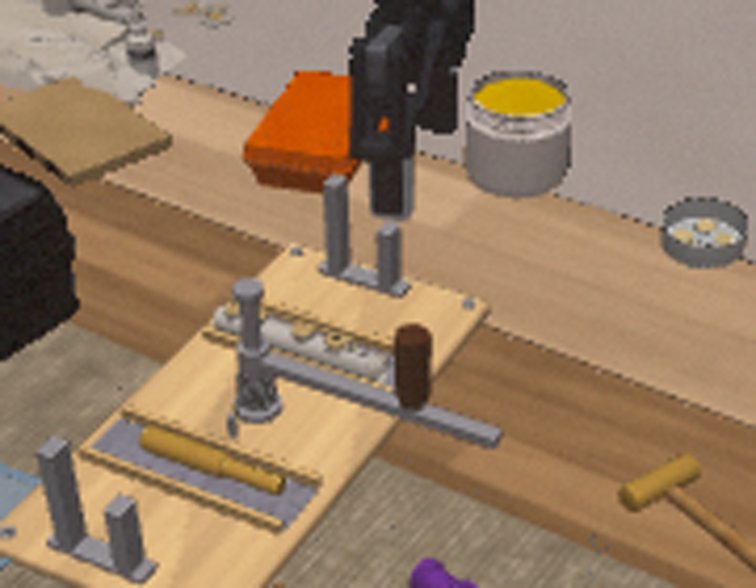

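The gripper is above the knob (crop 412,340) with the jaws open across the bar. I'll descend and grip.

Call:
{"fn": "play_rows", "kwargs": {
  "motion": [
    [[-1,0.1,-0.1,2,0,0,0],[-1,0.1,-0.1,5,0,0,0],[-1,0.1,-0.1,8,0,0,0],[-1,0.1,-0.1,10,0,0,0],[-1,0.1,-0.1,11,0,0,0],[-1,0.1,-0.1,11,0,0,0],[1,0.1,-0.1,11,0,0,0],[1,0.1,-0.1,11,0,0,0],[1,0.1,-0.1,11,0,0,0],[1,0.1,-0.1,11,0,0,0],[1,0.1,-0.1,11,0,0,0],[1,0.1,-0.1,11,0,0,0],[1,0.1,-0.1,11,0,0,0],[1,0.1,-0.1,11,0,0,0]]
  ],
  "newtons": 60
}}

```text
t: 3.78
tool_pos: [0.4882, -0.0766, 0.0796]
tool_rot: [-3.104, -0.476, 0.0]
contact_force: [0.4, -0.6, 2.3]
opening: 0.0189
```

```bash
python3 - <<'E'
from h import *
from station import ctrl
im=ctrl.get_image("side")
cv2.imwrite("pics/s2.png",cv2.resize(im["color"][110:230,190:330,::-1],None,fx=5,fy=5,interpolation=cv2.INTER_CUBIC))
o=ctrl.get_obs();print(o["opening"],o["contact_force"],o["wrist_torque"])
for d in(0,): print(rel(list(o["tool_pos"][:2])+[o["tool_pos"][2]+.023],o))
E
```

```text
0.0190364553081043 [-0.66141544 -0.49277773  2.4954165 ] [-0.04127802  0.06539234 -0.05681294]
[ 3.50870746e-04 -3.42099598e-03 -2.29999743e+00]
```

View pics/s2.png

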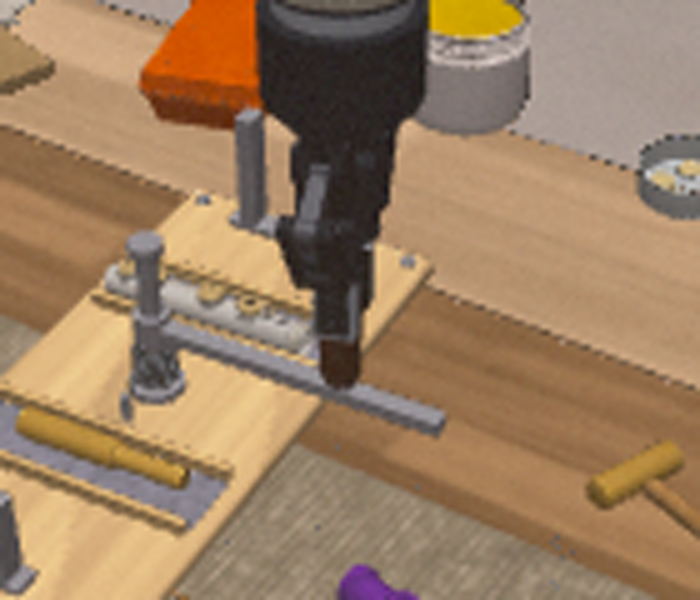

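The knob is gripped between the pads (crop 340,345). Next I'll lift 23 mm.

Call:
{"fn": "play_rows", "kwargs": {
  "motion": [
    [[1,0,0,-0.5,0,0,0],[1,0,0,-1,0,0,0],[1,0,0,-1.5,0,0,0],[1,0,0,-2,0,0,0],[1,0,0,-2.3,0,0,0],[1,0,0,-2.3,0,0,0]]
  ]
}}

```text
t: 4.58
tool_pos: [0.4884, -0.0767, 0.1029]
tool_rot: [-3.104, -0.476, -0.001]
contact_force: [4.6, 0.5, -3.2]
opening: 0.019
```

```bash
python3 - <<'E'
from h import *
from station import ctrl
o=ctrl.get_obs();print(o["t"],o["tool_pos"],o["contact_force"],o["opening"])
im=ctrl.get_image("side")
cv2.imwrite("pics/s3.png",cv2.resize(im["color"][110:230,190:330,::-1],None,fx=5,fy=5,interpolation=cv2.INTER_CUBIC))
p=o["tool_pos"]
# arc with nominal origin, scaled from measured knob pos
Oz=O; v=p[:2]-Oz; print("r",np.hypot(*v),"ang",np.arctan2(*v[::-1])-YAW)
k0=JW(-.115,0,p[2])
for t in np.linspace(0,-1.63,17):
    P=JW(-.115*np.cos(t),.115*np.sin(t),p[2]); 
    w=1-t/-1.63
    print(round(t,2),P.round(4),rel(P+w*(p-k0),o).round(2))
E
```

```text
4.575 [ 0.48838945 -0.07668949  0.10290958] [ 4.62971505  0.47613387 -3.24837754] 0.018971070388642573
r 0.1162000141034438 ang -3.1368242363216603
0.0 [ 0.4895 -0.076   0.1029] [0. 0. 0.]
-0.1 [ 0.4912 -0.0876  0.1029] [-0.18  1.15 -0.  ]
-0.2 [ 0.4941 -0.099   0.1029] [-0.23  2.32 -0.  ]
-0.31 [ 0.4982 -0.11    0.1029] [-0.17  3.49 -0.  ]
-0.41 [ 0.5033 -0.1205  0.1029] [ 0.01  4.65 -0.01]
-0.51 [ 0.5094 -0.1304  0.1029] [ 0.31  5.78 -0.01]
-0.61 [ 0.5166 -0.1397  0.1029] [ 0.72  6.88 -0.01]
-0.71 [ 0.5246 -0.1482  0.1029] [ 1.24  7.93 -0.01]
-0.82 [ 0.5335 -0.1559  0.1029] [ 1.87  8.92 -0.01]
-0.92 [ 0.5431 -0.1626  0.1029] [ 2.59  9.85 -0.01]
-1.02 [ 0.5534 -0.1682  0.1029] [ 3.410e+00  1.069e+01 -1.000e-02]
-1.12 [ 0.5641 -0.1729  0.1029] [ 4.300e+00  1.145e+01 -1.000e-02]
-1.22 [ 0.5753 -0.1764  0.1029] [ 5.270e+00  1.212e+01 -1.000e-02]
-1.32 [ 0.5868 -0.1787  0.1029] [ 6.310e+00  1.269e+01 -1.000e-02]
-1.43 [ 0.5984 -0.1799  0.1029] [ 7.390e+00  1.314e+01 -1.000e-02]
-1.53 [ 0.6101 -0.1798  0.1029] [ 8.520e+00  1.349e+01 -1.000e-02]
-1.63 [ 0.6218 -0.1786  0.1029] [ 9.670e+00  1.372e+01 -1.000e-02]
```

View pics/s3.png

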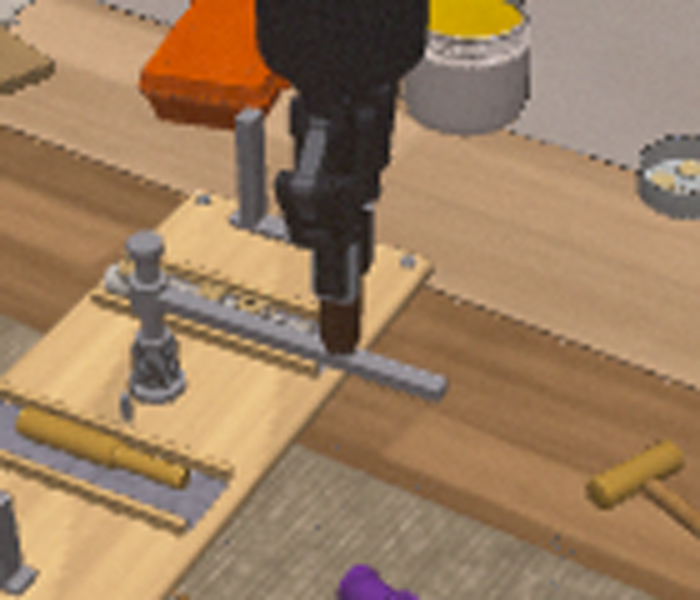

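The bar has lifted cleanly, with its underside above the keeper lip. I'll wind the first half of the arc.

Call:
{"fn": "play_rows", "kwargs": {
  "motion": [
    [[1,-0.1,0.6,0,0,0,0],[1,-0.2,1.2,0,0,0,0],[1,-0.2,2.3,0,0,0,0],[1,-0.2,3.5,0,0,0,0],[1,0,4.6,0,0,0,0],[1,0.3,5.8,0,0,0,0],[1,0.7,6.9,0,0,0,0],[1,1.2,7.9,0,0,0,0],[1,1.9,8.9,0,0,0,0],[1,2.6,9.8,0,0,0,0],[1,3.4,10.7,0,0,0,0],[1,3.4,10.7,0,0,0,0]]
  ]
}}

```text
t: 6.12
tool_pos: [0.5532, -0.1692, 0.1025]
tool_rot: [-3.104, -0.476, 0.001]
contact_force: [-1.6, 0.8, -2.7]
opening: 0.0187
```

```bash
python3 - <<'E'
from h import *
from station import ctrl
o=ctrl.get_obs();print(o["t"],o["tool_pos"],o["contact_force"],o["opening"],o["q"].round(2))
p=o["tool_pos"];v=p[:2]-O; print("r",np.hypot(*v),"ang",np.arctan2(*v[::-1])-YAW)
im=ctrl.get_image("side")
cv2.imwrite("pics/s4.png",cv2.resize(im["color"][110:230,190:330,::-1],None,fx=5,fy=5,interpolation=cv2.INTER_CUBIC))
for t in (-1.12,-1.22,-1.32,-1.43,-1.53,-1.6,-1.63,-1.66):
    P=JW(-.115*np.cos(t),.115*np.sin(t),.1030); print(t,rel(P,o).round(2))
E
```

```text
6.125 [ 0.55323187 -0.16916975  0.10246792] [-1.63793512  0.81425214 -2.74596217] 0.0186739056194241 [-0.43  0.03  1.82  0.    1.29  0.84]
r 0.11588243809966645 ang -2.120280577111278
-1.12 [ 0.92  0.67 -0.05]
-1.22 [ 1.87  1.33 -0.05]
-1.32 [ 2.87  1.89 -0.06]
-1.43 [ 4.03  2.39 -0.06]
-1.53 [ 5.13  2.73 -0.06]
-1.6 [ 5.92  2.9  -0.06]
-1.63 [ 6.26  2.95 -0.06]
-1.66 [ 6.6   3.   -0.06]
```

View pics/s4.png

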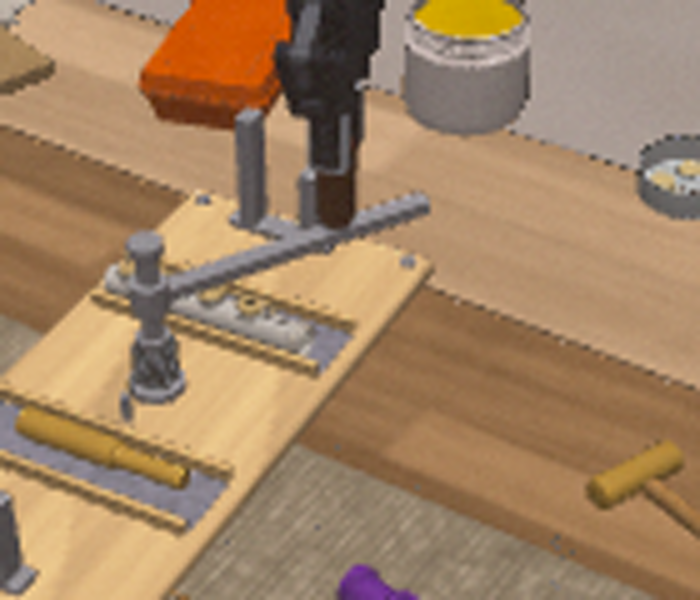

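The bar is at about -1.02 rad, still raised, and the grip is steady. I'll wind on to -1.63.

Call:
{"fn": "play_rows", "kwargs": {
  "motion": [
    [[1,0.5,0.4,-0.1,0,0,0],[1,0.9,0.7,-0.1,0,0,0],[1,1.9,1.3,-0.1,0,0,0],[1,2.9,1.9,-0.1,0,0,0],[1,4,2.4,-0.1,0,0,0],[1,4.6,2.6,-0.1,0,0,0],[1,5.1,2.8,-0.1,0,0,0],[1,5.6,2.9,-0.1,0,0,0],[1,5.9,2.9,-0.1,0,0,0],[1,6.2,3,-0.1,0,0,0],[1,6.2,3,-0.1,0,0,0],[1,6.2,3,-0.1,0,0,0]]
  ]
}}

```text
t: 7.68
tool_pos: [0.621, -0.1792, 0.1035]
tool_rot: [-3.105, -0.476, 0.001]
contact_force: [-3.9, -2.6, -3.3]
opening: 0.0186
```

```bash
python3 - <<'E'
from h import *
from station import ctrl
o=ctrl.get_obs();print(o["t"],o["tool_pos"],o["contact_force"],o["opening"],o["q"].round(2))
p=o["tool_pos"];v=p[:2]-O; print("r",np.hypot(*v),"turn",np.pi-(np.arctan2(*v[::-1])-YAW)%(2*np.pi))
for n in("side","top"):
    im=ctrl.get_image(n); pickle.dump(im,open(n+"5.pkl","wb"))
    c=im["color"][110:230,190:330,::-1] if n=="side" else im["color"][115:215,230:345,::-1]
    cv2.imwrite(f"pics/{n}5.png",cv2.resize(c,None,fx=5,fy=5,interpolation=cv2.INTER_CUBIC))
E
```

```text
7.675 [ 0.62099407 -0.17915878  0.10346924] [-3.88571021 -2.64547371 -3.25665105] 0.01856111223352947 [-0.4   0.19  1.65  0.    1.31  0.87]
r 0.11541675054089334 turn -1.6225745426394793
```

View pics/side5.png

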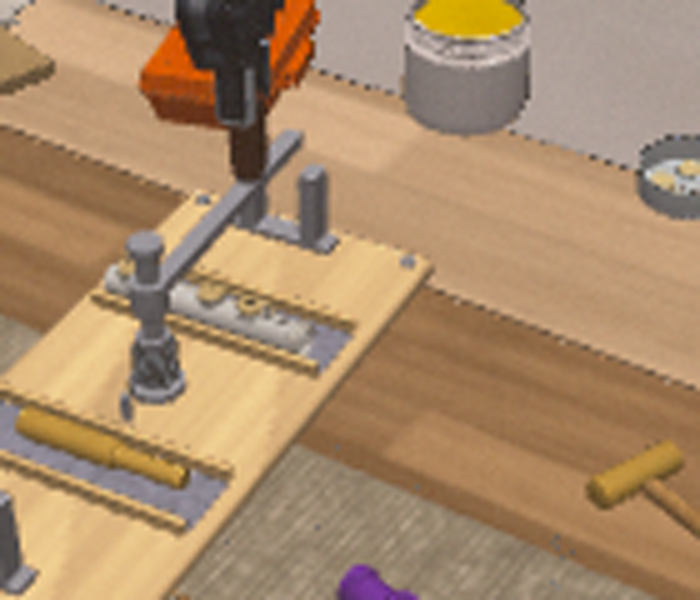

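View pics/top5.png

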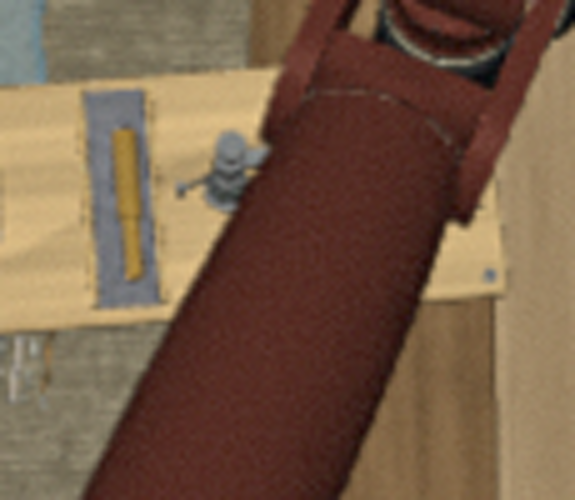

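The side view shows the bar past the lip (crop 313,205) and in front of the high stop. The sideways force is about 4 N, which is the spring alone. I'll lower it now.

Call:
{"fn": "play_rows", "kwargs": {
  "motion": [
    [[1,0,0,0.4,0,0,0],[1,0,0,0.8,0,0,0],[1,0,0,1.2,0,0,0],[1,0,0,1.6,0,0,0],[1,0,0,2,0,0,0],[1,0,0,2.3,0,0,0],[1,0,0,2.4,0,0,0],[1,0,0,2.4,0,0,0]]
  ]
}}

```text
t: 8.78
tool_pos: [0.622, -0.1798, 0.081]
tool_rot: [3.104, 0.476, 0.003]
contact_force: [-4.0, -3.3, 0.9]
opening: 0.0187
```

```bash
python3 - <<'E'
from h import *
from station import ctrl
o=ctrl.get_obs();print(o["t"],o["tool_pos"],o["contact_force"],o["opening"])
im=ctrl.get_image("side")
cv2.imwrite("pics/s6.png",cv2.resize(im["color"][110:230,190:330,::-1],None,fx=5,fy=5,interpolation=cv2.INTER_CUBIC))
print(rel(JW(0,-.115,o["tool_pos"][2]),o))
E
```

```text
8.775 [ 0.62201251 -0.17979689  0.08101811] [-4.03246091 -3.33963055  0.88872127] 0.018665375392945945
[-0.65710644 -0.24041579 -0.00143488]
```

View pics/s6.png

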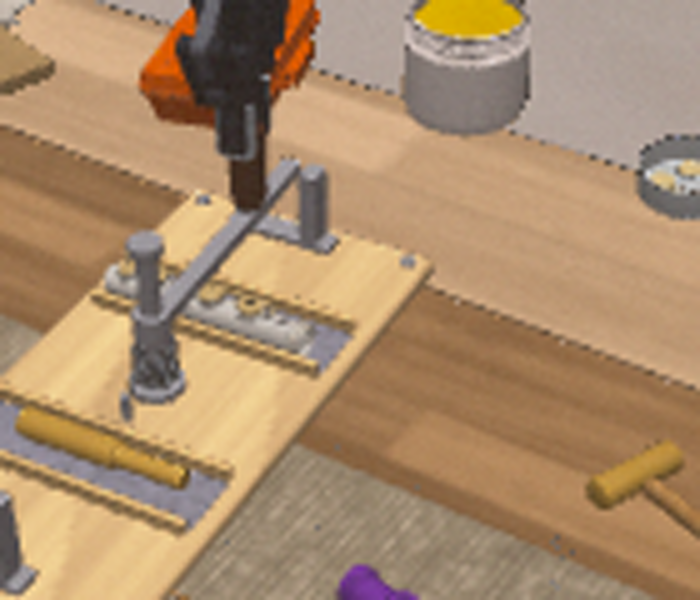

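The bar is down inside the slot, behind the lip. I'll press slightly further to be sure it's seated, ease toward the lip, and open.

Call:
{"fn": "play_rows", "kwargs": {
  "motion": [
    [[1,0,0,0.2,0,0,0],[1,0,0,0.4,0,0,0],[1,-0.2,-0.1,0.4,0,0,0],[1,-0.4,-0.1,0.4,0,0,0],[1,-0.6,-0.2,0.4,0,0,0],[1,-0.6,-0.2,0.4,0,0,0]]
  ]
}}

```text
t: 9.57
tool_pos: [0.6173, -0.181, 0.0795]
tool_rot: [3.101, 0.475, 0.009]
contact_force: [-3.0, -4.9, 6.4]
opening: 0.0189
```

```bash
python3 - <<'E'
from h import *
from station import ctrl
o=ctrl.get_obs();print(o["t"],o["tool_pos"],o["contact_force"],o["opening"])
im=ctrl.get_image("side")
cv2.imwrite("pics/s7.png",cv2.resize(im["color"][110:230,190:330,::-1],None,fx=5,fy=5,interpolation=cv2.INTER_CUBIC))
E
```

```text
9.575 [ 0.61732795 -0.18095881  0.079541  ] [-3.01943811 -4.88138404  6.36885645] 0.018924294170655102
```

View pics/s7.png

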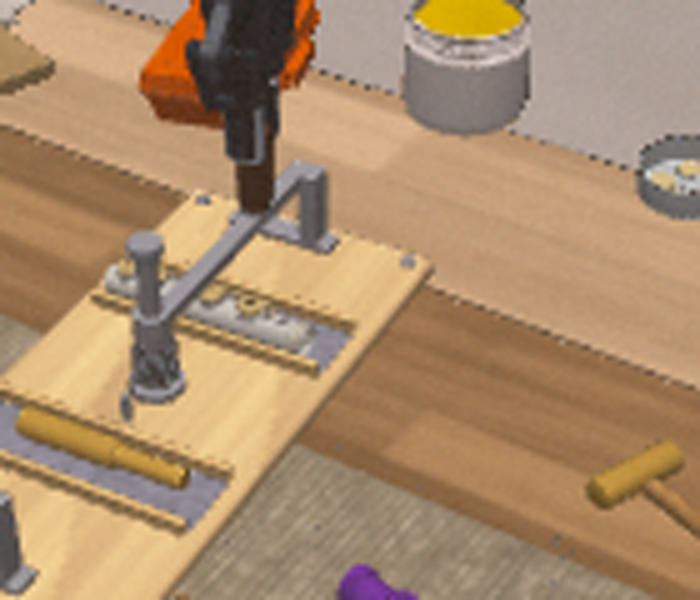

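The TCP height matches the grasp height (0.0795 against 0.0796), so the bar is fully down, and it lies against the lip. I'll release and then rise.

Call:
{"fn": "play_rows", "kwargs": {
  "motion": [
    [[0.3,0,0,0,0,0,0],[0,0,0,0,0,0,0],[-0.5,0,0,0,0,0,0],[-0.7,0,0,0,0,0,0],[-0.7,0,0,0,0,0,0],[-0.7,0,0,0,0,0,0],[-0.7,0,0,0,0,0,0],[-0.7,0,0,-1,0,0,0],[-0.7,0,0,-3,0,0,0],[-0.7,0,0,-6,0,0,0],[-0.7,0,0,-9,0,0,0],[-0.7,0,0,-12,0,0,0],[-0.7,0,0,-14,0,0,0],[-0.7,0,0,-14,0,0,0]]
  ]
}}

```text
t: 11.38
tool_pos: [0.6177, -0.181, 0.2228]
tool_rot: [3.099, 0.474, 0.016]
contact_force: [-0.1, 0.4, -0.7]
opening: 0.0728
```

```bash
python3 - <<'E'
from h import *
from station import ctrl
o=ctrl.get_obs();print(o["t"],o["tool_pos"],o["contact_force"],o["opening"])
im=ctrl.get_image("side")
cv2.imwrite("pics/s8.png",cv2.resize(im["color"][90:240,150:330,::-1],None,fx=4,fy=4,interpolation=cv2.INTER_CUBIC))
k=JW(0,-.115,.117);print("pred knob top down/up", (proj(im,k)-[150,90])*4,(proj(im,k+[0,0,.015])-[150,90])*4)
E
```

```text
11.375 [ 0.61771734 -0.18099558  0.2228016 ] [-0.05186099  0.4305388  -0.66498703] 0.07278190554241824
pred knob top down/up [360.88567392 180.65086638] [360.09285033 161.92451931]
```

View pics/s8.png

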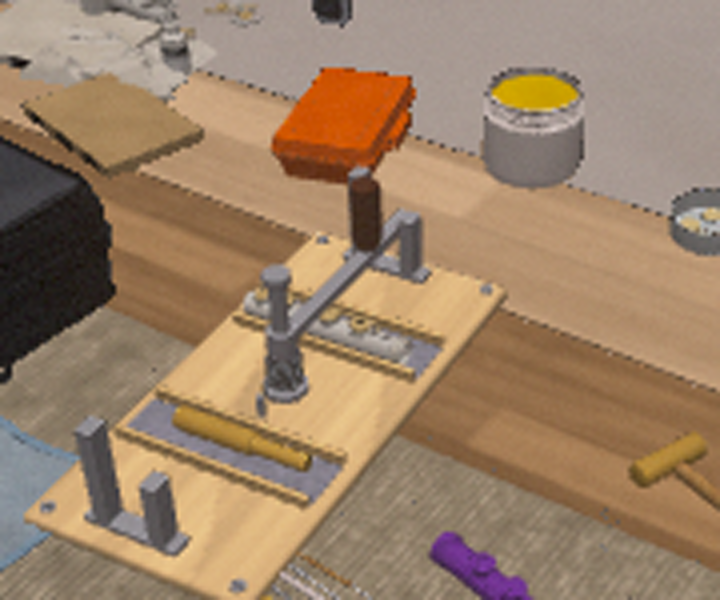

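The knob top shows at crop (364,181), against a prediction of (361,181) for latched and fully down; it would be at row 162 if the bar were 15 mm up. The bar lies behind the lip, and the foot joint and mandrel haven't moved. The gripper is well clear, so I'm handing in.

```bash
python3 - <<'E'
from station import ctrl
print(ctrl.finish_job(), ctrl.get_obs()["t"])
E
```

```text
the job is handed in; nothing more can be done
the job is handed in; nothing more can be done
```

The bar is latched across the right (-y) bay, the one holding the silver foot joint, and I've handed the job in. I gripped the bar by its knob, lifted it 23 mm and wound it to about -1.62 rad. I then lowered it fully into the right keeper, eased it against the lip, let go and raised the gripper clear.

**Last checks:**
- **Bar:** after release, the knob top was within 3 pixels of the predicted latched, fully down position in an enlarged side-view crop. The height at lowering matched the height at grasping (79.5 against 79.6 mm).
- **Foot joint and mandrel:** both looked unmoved in their bays in the last side view. I judged this by eye and did not re-measure their positions.
- **Clearance and time:** the tool force was under 1 N, so the gripper was touching nothing, at 11.4 s of the 35 s allowed.

**Disagreement:** the fingers read about 19 mm open on the 22 mm knob. The grip held throughout, so I did not look into it further.

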